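# Hold a petit-four tray's end board for screwing

### The job

One tray of the bamboo petit-four carrier has lost its end board: pick up the loose end board (the one as wide as the tray, standing on edge with its screws started) and hold it over the tray's open end, upright, screw heads outwards, flush with the tray's sides and underside, so that the chef can drive the screws. Press it squarely onto the ends of the tray's side walls with a gentle, steady push of about 10 newtons, never more than 20, and without disturbing the other things on the counter. Keep that push steady for three seconds, and finish while still gripping and pressing the board: do not let go.

Things in the scene. Friction and masses are not known exactly. Their poses are not given: they have to be found in the camera images.
- board: The loose end board, plain bamboo, 12 mm thick (its x), 190 mm long (y), 70 mm high (z), about 0.12 kg, at the start standing on its long edge on the counter. Origin: centre of its underside. Its -x face is the outside: four brass screw heads 4 mm proud, 89 mm either side of the middle, 18 and 52 mm up. Its plain +x face goes against the tray. Grip it from above, mid-length, across the 12 mm.
- board_end_a (a point): Point on the board's plain inner (+x) face at its +y end, at half height (6, 95, 35 mm from the board's origin).
- board_end_b (a point): Point on the board's plain inner (+x) face at its -y end, at half height (6, -95, 35 mm from the board's origin).
- tray: The tray under repair, plain bamboo, 190 mm wide (its y), 200 mm long (x), 70 mm high, open on top; floor 6 mm, walls 12 mm thick. Its open end faces its -x. Origin: middle of the open end, at the underside, 3 mm above the counter; the side walls' bare ends lie in its plane x = 0. When rightly held the board's axes are parallel to the tray's and its origin is at (-6, 0, 0) mm of the tray.
- mat: Grey silicone non-slip mat, 310 x 220 x 3 mm, fixed to the counter, reaching 50 mm out in front of the tray's open end. The tray sticks to it; the soft mat lets the tray give along its x only, springing back, about 1 mm for every 3 N of push. Origin: on the counter; the unpushed tray's origin is at (-90, 0, 3) mm of it, axes parallel.
- partition: A loose partition of plain bamboo, not wanted now: 12 mm thick (x), 140 mm long (y), 50 mm high (z), standing on its long edge, no screws. It may stand to the left or to the right of the end board. Origin: centre of its underside.
- driver: Cordless screwdriver lying on its side, about 200 mm long, 48 mm high. Origin: under its barrel.
- dish: Small steel dish of screws, 80 mm across, 22 mm high. Origin: centre of its underside.
- glue: White glue bottle, 52 mm across, 150 mm high. Origin: centre of its underside.
- square: Try square lying flat: dark wooden stock 90 x 22 x 16 mm, steel blade 140 mm long. Origin: under the stock's middle.
- jar: Amber glass jar, 72 mm across, 100 mm high. Origin: centre of its underside.
- spatula: Metal spatula lying flat. Origin: under it.

How it is judged (in metres and radians):
On the way, in this order (a step that is already met when the one before it is completed fails the run):
1. the end board is picked up off the counter by the gripper (height (world z) of board above 0.02 m and contact force between the fingers and board above 1 N), for 0.2 s.
2. the board is in place and pressed steadily, 6 to 15 N, for two seconds (y of board in the frame of tray between -0.005 and 0.005 m and z of board in the frame of tray between -0.004 and 0.004 m and x of board_end_a in the frame of tray between -0.003 and 0.002 m and x of board_end_b in the frame of tray between -0.003 and 0.002 m and y of board_end_a in the frame of tray above 0.08 m and angle between board's own z axis and vertical below 0.05 rad and contact force between board and tray between 6 and 15 N and contact force between the fingers and board above 3 N and linear speed of board below 0.01 m/s), for 2 s.
At the end, for the whole second after the job is handed in: The gripper still holds the end board upright (within 3 degrees) over the tray's open end, screw heads outwards: both ends within 3 mm of the side walls' ends, flush with the sides within 5 mm and with the underside within 4 mm, pressed on the tray with 6 to 15 N, at rest (all of step 2); the arm keeps its last pose, push and grip.
It fails at once if the tray is pushed or struck with more than 22 N (contact force between tray and anything else above 22 N).
It fails at once if another thing on the counter is moved by more than 15 mm (distance of any of partition, driver, dish, glue, square, jar, spatula from where it was at the start of the episode above 0.015 m).
It also fails if it takes over 58 s, if anything falls off the work surface, if the arm or the gripper's body presses on something with over 40 N, if the wrist force passes 120 N, or if a joint passes its speed limit or range.

### The arm

A 6-joint arm with a two-finger parallel gripper is mounted at the origin on the work surface. World frame = base frame: x ahead of the robot, y to its left, z up, the work surface at z = 0. Lengths are in mm, angles in rad, forces in N, time in s.
With the tool pointing down it reaches from about 350 to 975 mm from the base axis. Payload 7.1 kg.
Tool frame: the origin (TCP) lies midway between the tips of the shut fingers; the grasp point (between the pads) lies 19 mm behind it; z points along the fingers, x is the direction in which the jaws open and shut, and the axes are right-handed (so a half turn about z gives the same grasp; the last joint's range is limited). The gripper opens to 88 mm and grips with 3 to 60 N. Pads are 20 mm wide; open, the fingers measure 115 mm over their backs; the gripper's body (75 mm by 178 mm) begins 61 mm behind the grasp point.
Start: joints at [1.09, 0.423, 1.63, -0, 1.089, -0.019], TCP at [278.443, 559.531, 222.675] pointing down, gripper open.
Joint ranges: [-3, 3], [-0.9, 2.11], [0.09, 2.58], [-1.31, 4.45], [0.11, 2.69], [-2.54, 2.54]. Speed limits (rad/s): [2.39, 2.39, 3.01, 3.14, 3.14, 3.14].

### API

Orientations are given as a rotation vector (axis times angle).
In Python, from workcell import telemetry, imaging, ticket gives the robot as it stands.
- The arm moves only by the tool jog_arm, never from a script. Its arguments are lists of equal length, an entry for each row: "travel": the shift along the world's x, y, z in units of 400 mm (1.0 is 400 mm), a list of three; "dr": the turn, a rotation vector about the world's x, y, z in units of 90 degrees (1.0 is 90 degrees), a list of three. In form: {"travel": [[tx, ty, tz], ...], "dr": [[wx, wy, wz], ...]}. A call has exactly 10 rows; each row is the pose to reach, as a shift and turn from the pose measured when the call began; what a row does not reach only later rows make up. A row lasts 1/10 s, in which the tool goes at most 50 mm and 8.59 degrees, less where a joint would pass 70% of its speed; a pose out of reach is approached as far as the arm can. A call with a number of a shift or a turn outside -1 to 1 is refused whole. A call with a gripper value outside its range is refused whole. "hand" is the opening, from -1 (shut) to 1 (fully open), set as the call begins (left out, the last holds). The fingers move at their own pace and stop on an object; the grip force is fixed at half the most. Time passes only in rows, so rows that repeat a pose let the fingers close, or fill a call up. It gives the time, the measured TCP pose, the force and the opening at its end, in the units of the state.
- telemetry.get_obs(): the state, without advancing time (a new reading comes with each control period).
- imaging.get_image(name): name is "scene" or "top" or "wrist"; returns a dict with "pixels" (420x560x3 uint8, red, green, blue), "range_z" (420x560 float32, mm along the optical axis (not along the pixel's ray), 0 where there is no reading), "fx", "fy", "cx", "cy" (pixels), "k1" (the pictures are not rectified: a ray, as slopes to the right and down, at radius r is drawn at 1 + k1 r^2 times it, then the intrinsics apply), "extrinsics" (4x4, takes a point from world to camera coordinates). Camera axes: x right, y down, z forward; pixel columns grow to the right and rows downward; lengths in mm; the calibration is good to about 2 mm. A picture is of the moment at which its call begins.
- ticket.close_job(): hands the job in, once; it reports no verdict.
The state is a dict: "t": time; "qpos": joint angles; "qvel": joint speeds; "joint_torque": joint torques, N m; "ee_pos": TCP position; "orientation": TCP orientation; "ft_force": force on the tool from outside, world axes, zero at the start; "moment": the same for the moment, N m; "width": finger opening in mm.
Only numpy, scipy, OpenCV 4.12 (cv2) and the standard library are available. Lean on these libraries where they do the work, as an engineer would, in place of code of your own. Each camera call takes 0.05 s, during which the arm holds its last target. There are 200 camera calls.

## Working session

There is one attempt and no reset: what is moved stays moved. The work goes in short steps, Python scripts to look and compute and a tool call to move; the robot and the scene stay as the last step left them, time stands still between calls to the robot, and variables do not carry over. Pictures are saved under pics/ and viewed, about 8 in all and at most 12, crops included, and the job is handed in when it is done.

Besides the shell and the picture viewer there is one more tool, called after "Emit:" as name(argument=value, ...) on one line, values as JSON. jog_arm: Moves the arm, as the interface text tells. Its arguments: {"type":"object","properties":{"travel":{"type":"array"},"dr":{"type":"array"},"hand":{"type":"number"}},"required":["travel","dr"]}

```bash
mkdir -p pics; ls
cat > h.py <<'E'
import numpy as np, cv2
from workcell import telemetry, imaging, ticket
def get(n,save=None):
    d=imaging.get_image(n)
    if save: cv2.imwrite('pics/'+save,cv2.cvtColor(d['pixels'],cv2.COLOR_RGB2BGR))
    np.savez('/tmp/%s.npz'%n,**d)
    return d
def rays(d,uv):
    K=np.array([[d['fx'],0,d['cx']],[0,d['fy'],d['cy']],[0,0,1]],float)
    uv=np.asarray(uv,float).reshape(-1,1,2)
    return cv2.undistortPoints(uv,K,np.array([float(d['k1']),0,0,0]))[:,0]
def depth_pts(d,uv):
    uv=np.asarray(uv).reshape(-1,2); s=rays(d,uv)
    z=d['range_z'][uv[:,1].astype(int),uv[:,0].astype(int)]
    c=np.c_[s*z[:,None],z]; E=d['extrinsics']
    return (c-E[:3,3])@E[:3,:3]
def plane_pts(d,uv,h):
    s=rays(d,uv); E=d['extrinsics']; R=E[:3,:3]; o=-R.T@E[:3,3]
    w=np.c_[s,np.ones(len(s))]@R
    return o+w*((h-o[2])/w[:,2])[:,None]
E
python3 - <<'E'
from h import *
a=get('scene','s1.png');b=get('top','t1.png')
np.set_printoptions(precision=3,suppress=True)
for d in(a,b): print({k:d[k] for k in('fx','fy','cx','cy','k1')},d['extrinsics'])
print(telemetry.get_obs())
E
```

```text
pics
{'fx': 416.64142614181077, 'fy': 416.64142614181077, 'cx': 277.9370463440044, 'cy': 208.28742161685904, 'k1': -0.004062367383524984} [[  -0.878    0.478    0.019  562.078]
 [   0.284    0.552   -0.784  -24.049]
 [  -0.385   -0.683   -0.621 1098.059]
 [   0.       0.       0.       1.   ]]
{'fx': 422.40258690552366, 'fy': 422.40258690552366, 'cx': 272.3023735779022, 'cy': 204.08300471258264, 'k1': -0.0015195538075231975} [[   0.02    -0.999   -0.032 -144.368]
 [  -0.982   -0.014   -0.19   544.553]
 [   0.189    0.036   -0.981  851.506]
 [   0.       0.       0.       1.   ]]
{'t': 0.1, 'qpos': array([ 1.09 ,  0.424,  1.631, -0.   ,  1.089, -0.019]), 'qvel': array([ 0.001, -0.002, -0.002,  0.001, -0.   , -0.001]), 'joint_torque': array([ -0.   , -54.561, -27.433,   0.064,   0.019,  -0.   ]), 'ee_pos': array([278.214, 559.083, 221.977]), 'orientation': array([ 2.67 ,  1.654, -0.002]), 'ft_force': array([ 0.205,  0.396, -0.564]), 'moment': array([-0.021, -0.013, -0.025]), 'width': 87.68717783768585}
```

View pics/t1.png

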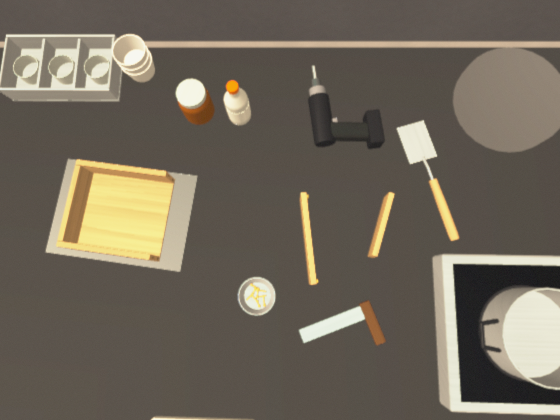

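View pics/s1.png

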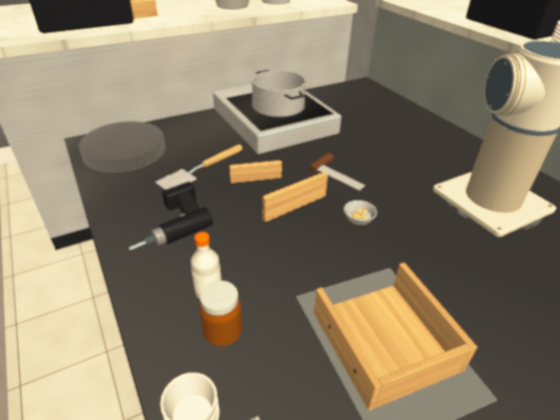

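Run:
```python
from h import *
np.set_printoptions(precision=1,suppress=True)
d=dict(np.load('/tmp/top.npz'))
hsv=cv2.cvtColor(d['pixels'],cv2.COLOR_RGB2HSV)
m=cv2.inRange(hsv,(8,70,90),(30,255,255))
cs,_=cv2.findContours(m,cv2.RETR_EXTERNAL,cv2.CHAIN_APPROX_NONE)
for c in cs:
    if cv2.contourArea(c)<200: continue
    x,y,w,h=cv2.boundingRect(c)
    mm=np.zeros_like(m);cv2.drawContours(mm,[c],-1,255,-1)
    mm&=m
    v,u=np.nonzero(mm); P=depth_pts(d,np.c_[u,v])
    zt=np.percentile(P[:,2],95)
    T=P[abs(P[:,2]-zt)<8]
    print('blob',(x,y,w,h),'ztop',zt,'n',len(T)); 
    for hh in (50,70,73):
        if abs(zt-hh)<8:
            T2=plane_pts(d,np.c_[u,v][abs(P[:,2]-zt)<8],hh)
            r=cv2.minAreaRect(T2[:,:2].astype(np.float32)); print(hh,r,'\n',cv2.boxPoints(r))
t=cv2.resize(d['pixels'][150:300,40:420],None,fx=2,fy=2,interpolation=cv2.INTER_CUBIC)
s=np.load('/tmp/scene.npz')['pixels']
s1=cv2.resize(s[150:230,210:370],None,fx=4,fy=4,interpolation=cv2.INTER_CUBIC)
t=cv2.copyMakeBorder(t[:260],0,0,0,0,0)
W=max(t.shape[1],s1.shape[1])
f=lambda a:cv2.copyMakeBorder(a,0,0,0,W-a.shape[1],0)
cv2.imwrite('pics/c1.png',cv2.cvtColor(np.vstack([f(t),f(s1)]),cv2.COLOR_RGB2BGR))
```

```text
blob (359, 300, 27, 46) ztop 19.127543437476948 n 477
blob (367, 191, 28, 68) ztop 51.88449717113691 n 404
50 ((507.871826171875, -367.9475402832031), (12.689535140991211, 139.5034637451172), 73.4753189086914) 
 [[ 439.2 -354.2]
 [ 572.9 -393.9]
 [ 576.5 -381.7]
 [ 442.8 -342. ]]
blob (299, 191, 20, 95) ztop 71.66724748978491 n 554
70 ((474.35748291015625, -210.9114532470703), (188.55014038085938, 12.182843208312988), 6.6209211349487305) 
 [[ 380.  -215.7]
 [ 381.4 -227.8]
 [ 568.7 -206.1]
 [ 567.3 -194. ]]
73 ((474.01788330078125, -210.7597198486328), (187.89559936523438, 12.140554428100586), 6.620913505554199) 
 [[ 380.  -215.6]
 [ 381.4 -227.6]
 [ 568.  -206. ]
 [ 566.6 -193.9]]
blob (428, 178, 32, 64) ztop 21.278378195258014 n 522
blob (56, 158, 119, 104) ztop 73.14482120401937 n 1659
70 ((529.238037109375, 201.55609130859375), (202.7138214111328, 190.28089904785156), 83.01673126220703) 
 [[422.5 112.5]
 [611.3  89.4]
 [636.  290.6]
 [447.1 313.7]]
73 ((528.7079467773438, 200.27593994140625), (202.01011657714844, 189.62039184570312), 83.0167007446289) 
 [[422.3 111.5]
 [610.5  88.5]
 [635.1 289. ]
 [446.9 312.1]]
blob (177, 87, 38, 39) ztop 81.10701279822453 n 127
```

View pics/c1.png

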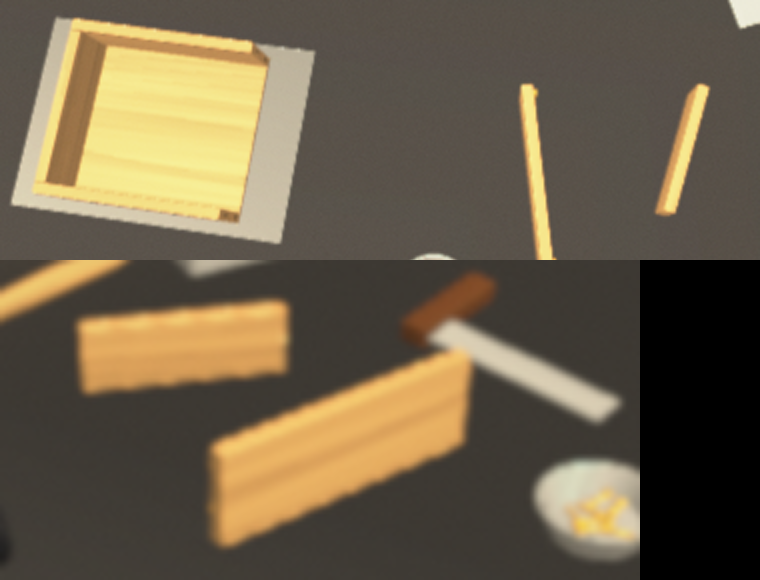

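Image findings: the end board is at top px (299–318, 191–286), its screws facing right (world −y). The shorter partition is at (367–394, 191–258). The tray's open end faces right at about x≈145–173 px. The board needs roughly a −13.6° turn about z to line up with the tray.

Emit:
jog_arm(travel=[[0.025,-0.096,0],[0.05,-0.192,0],[0.075,-0.288,0],[0.1,-0.384,0],[0.125,-0.48,0],[0.15,-0.576,0],[0.175,-0.672,0],[0.2,-0.768,0],[0.22,-0.864,0],[0.245,-0.96,0]], dr=[[0,0,0.02],[0,0,0.04],[0,0,0.06],[0,0,0.08],[0,0,0.1],[0,0,0.12],[0,0,0.14],[0,0,0.16],[0,0,0.18],[0,0,0.2]], hand=1)

```text
t: 1.1
ee_pos: [376.0, 173.5, 221.9]
orientation: [2.377, 2.053, -0.002]
ft_force: [0.2, -0.2, 0.3]
width: 88.1
```

Emit:
jog_arm(travel=[[0.025,-0.096,0],[0.05,-0.192,0],[0.075,-0.288,0],[0.1,-0.384,0],[0.125,-0.48,0],[0.15,-0.576,0],[0.175,-0.672,0],[0.2,-0.768,0],[0.22,-0.864,0],[0.245,-0.96,0]], dr=[[0,0,0.02],[0,0,0.04],[0,0,0.06],[0,0,0.08],[0,0,0.1],[0,0,0.12],[0,0,0.14],[0,0,0.16],[0,0,0.167],[0,0,0.167]])

```text
t: 2.1
ee_pos: [473.7, -212.1, 221.6]
orientation: [2.088, 2.347, -0.002]
ft_force: [1.0, 0.5, -0.1]
width: 87.7
```

```bash
cat > b.py <<'E'
from h import *
np.set_printoptions(precision=2,suppress=True)
def state():
    o=telemetry.get_obs(); R=cv2.Rodrigues(np.array(o['orientation']))[0]
    print('t',o['t'],'p',o['ee_pos'],'yaw',np.degrees(np.arctan2(R[1,0],R[0,0])),'zax',R[:,2],'F',o['ft_force'],'M',o['moment'],'w',o['width'],'q6',o['qpos'][5])
    return o
E
python3 - <<'E'
from b import *
o=state()
d=get('wrist','w1.png')
hsv=cv2.cvtColor(d['pixels'],cv2.COLOR_RGB2HSV)
m=cv2.inRange(hsv,(8,70,90),(30,255,255))
v,u=np.nonzero(m); P=depth_pts(d,np.c_[u,v])
k=(abs(P[:,2]-70)<8)&(abs(P[:,1]+211)<60)
T=plane_pts(d,np.c_[u,v][k],70)
r=cv2.minAreaRect(T[:,:2].astype(np.float32)); print(k.sum(),r,cv2.boxPoints(r))
E
```

```text
t 2.1 p [ 473.72 -212.12  221.63] yaw 96.66382070881924 zax [-0. -0. -1.] F [ 1.02  0.49 -0.12] M [ 0.13  0.02 -0.03] w 87.7413169913419 q6 -2.1293484352697853
2446 ((476.62786865234375, -208.46437072753906), (188.54159545898438, 11.98937702178955), 6.630920886993408) [[ 382.3  -213.4 ]
 [ 383.68 -225.3 ]
 [ 570.96 -203.53]
 [ 569.58 -191.62]]
```

View pics/w1.png

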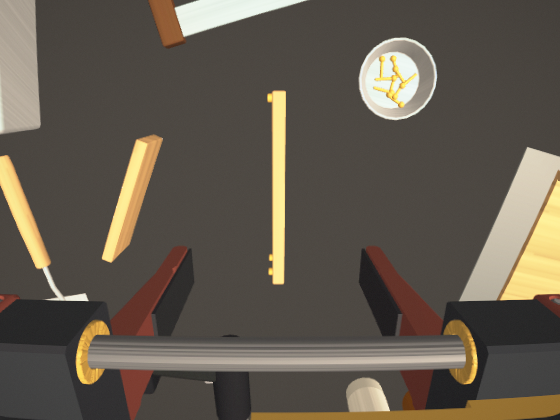

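The wrist view shows the board between the fingers, screw heads on the left (−y) at px (270, 98), (270, 258) and (270, 271). The fingers have clear room to come down.

Emit:
jog_arm(travel=[[0.003,0.003,-0.06],[0.005,0.006,-0.12],[0.005,0.006,-0.18],[0.005,0.006,-0.24],[0.005,0.006,-0.3],[0.005,0.006,-0.36],[0.005,0.006,-0.42],[0.005,0.006,-0.46],[0.005,0.006,-0.495],[0.005,0.006,-0.495]], dr=[[0,0,0],[0,0,0],[0,0,0],[0,0,0],[0,0,0],[0,0,0],[0,0,0],[0,0,0],[0,0,0],[0,0,0]])

```text
t: 3.15
ee_pos: [476.8, -213.8, 22.5]
orientation: [2.089, 2.344, -0.005]
ft_force: [-0.9, 0.5, -0.7]
width: 87.8
```

Emit:
jog_arm(travel=[[0,0,0],[0,0,0],[0,0,0],[0,0,0],[0,0,0],[0,0,0],[0,0,0],[0,0,0],[0,0,0],[0,0,0]], dr=[[0,0,0],[0,0,0],[0,0,0],[0,0,0],[0,0,0],[0,0,0],[0,0,0],[0,0,0],[0,0,0],[0,0,0]], hand=-1)

```text
t: 4.15
ee_pos: [476.8, -213.7, 22.4]
orientation: [2.089, 2.344, -0.005]
ft_force: [0.2, 1.4, 0.8]
width: 12.0
```

```bash
python3 -c "
from b import *
state()"
```

```text
t 4.15 p [ 476.77 -213.72   22.45] yaw 96.59112046849057 zax [-0. -0. -1.] F [0.19 1.39 0.85] M [ 0.24 -0.02 -0.  ] w 12.01306489726692 q6 -2.1233106826741466
```

Emit:
jog_arm(travel=[[0,0,0.03],[0,0,0.06],[0,0,0.09],[0,0,0.12],[0,0,0.15],[0,0,0.18],[0,0,0.2],[0,0,0.2],[0,0,0.2],[0,0,0.2]], dr=[[0,0,0],[0,0,0],[0,0,0],[0,0,0],[0,0,0],[0,0,0],[0,0,0],[0,0,0],[0,0,0],[0,0,0]])

```text
t: 5.15
ee_pos: [476.3, -213.5, 101.9]
orientation: [2.09, 2.345, -0.005]
ft_force: [-0.4, -0.1, -0.7]
width: 11.8
```

```bash
cat > meas.py <<'E'
from b import *
def blobs(n):
    d=get(n); hsv=cv2.cvtColor(d['pixels'],cv2.COLOR_RGB2HSV)
    m=cv2.inRange(hsv,(8,70,90),(30,255,255)); v,u=np.nonzero(m); uv=np.c_[u,v]
    return d,uv,depth_pts(d,uv)
def rect(d,uv,P,h,lo,hi,tol=6):
    k=(abs(P[:,2]-h)<tol)&np.all((P[:,:2]>lo)&(P[:,:2]<hi),1)
    T=plane_pts(d,uv[k],h)[:,:2].astype(np.float32)
    r=cv2.minAreaRect(T); return k.sum(),np.array(r[0]),r[1],r[2],np.median(P[k,2])
E
python3 - <<'E'
from meas import *
o=state()
for n in('wrist','top'):
    d,uv,P=blobs(n)
    # held: top at TCPz-22.5+70
    h=o['ee_pos'][2]+47.5
    print(n,rect(d,uv,P,h,(340,-250),(620,-170),8))
    E
E
sed -n 1,1p /dev/null
```

```text
t 5.15 p [ 476.35 -213.52  101.9 ] yaw 96.59195251422008 zax [-0. -0. -1.] F [-0.45 -0.14 -0.7 ] M [-0.01  0.03  0.02] w 11.797139332040006 q6 -2.1247048121490266
wrist (np.int64(10288), array([ 453.24, -214.79]), (142.08465576171875, 12.197880744934082), 6.5072784423828125, np.float64(150.45472982032805))Traceback (most recent call last):
  File "<stdin>", line 8, in <module>
NameError: name 'E' is not defined
```

Emit:
jog_arm(travel=[[0.008,0.065,0],[0.017,0.13,0],[0.025,0.195,0],[0.033,0.26,0],[0.041,0.325,0],[0.05,0.39,0],[0.058,0.455,0],[0.067,0.52,0],[0.075,0.59,0],[0.083,0.645,0]], dr=[[0,0,-0.015],[0,0,-0.03],[0,0,-0.045],[0,0,-0.06],[0,0,-0.075],[0,0,-0.09],[0,0,-0.105],[0,0,-0.12],[0,0,-0.135],[0,0,-0.151]])

```text
t: 6.2
ee_pos: [509.2, 45.9, 101.2]
orientation: [-2.353, -2.08, 0.006]
ft_force: [0.4, -0.4, -0.9]
width: 12.0
```

```bash
python3 - <<'E'
from meas import *
o=state()
h=o['ee_pos'][2]+47.5
for n in('wrist','top'):
    d,uv,P=blobs(n)
    cv2.imwrite('pics/%s2.png'%n,cv2.cvtColor(d['pixels'],cv2.COLOR_RGB2BGR))
    try: print(n,rect(d,uv,P,h,(300,0),(700,90),8))
    except Exception as e: print(n,e)
    try: print(n,'tray',rect(d,uv,P,73,(350,70),(700,400),6))
    except Exception as e: print(n,e)
E
python3 -c "
import cv2,numpy as np
a=cv2.imread('pics/wrist2.png');b=cv2.imread('pics/top2.png')
cv2.imwrite('pics/c2.png',cv2.resize(np.hstack([a,b[60:480-0,:280][:420]]) if 0 else np.hstack([a,cv2.copyMakeBorder(b[100:310,0:240],0,210,0,0,0)]),None,fx=1,fy=1))"
```

```text
t 6.2 p [509.19  45.87 101.23] yaw 82.968431439153 zax [-0. -0. -1.] F [ 0.37 -0.43 -0.9 ] M [ 0.   -0.07 -0.03] w 12.049297700188738 q6 -1.3785226634911993
wrist (np.int64(10255), array([486.89,  55.66]), (23.702367782592773, 142.0020751953125), 82.94243621826172, np.float64(149.82933243865327))
wrist tray (np.int64(4180), array([525.83, 159.09]), (102.3787612915039, 195.76971435546875), 86.49028015136719, np.float64(73.91593541568587))
top (np.int64(386), array([508.36,  45.45]), (14.049091339111328, 189.09542846679688), 82.81443786621094, np.float64(148.25747949533053))
top OpenCV(4.12.0) /io/opencv/modules/calib3d/src/undistort.dispatch.cpp:347: error: (-215:Assertion failed) CV_IS_MAT(_src) && CV_IS_MAT(_dst) && (_src->rows == 1 || _src->cols == 1) && (_dst->rows == 1 || _dst->cols == 1) && _src->cols + _src->rows - 1 == _dst->rows + _dst->cols - 1 && (CV_MAT_TYPE(_src->type) == CV_32FC2 || CV_MAT_TYPE(_src->type) == CV_64FC2) && (CV_MAT_TYPE(_dst->type) == CV_32FC2 || CV_MAT_TYPE(_dst->type) == CV_64FC2) in function 'cvUndistortPointsInternal'
```

View pics/c2.png

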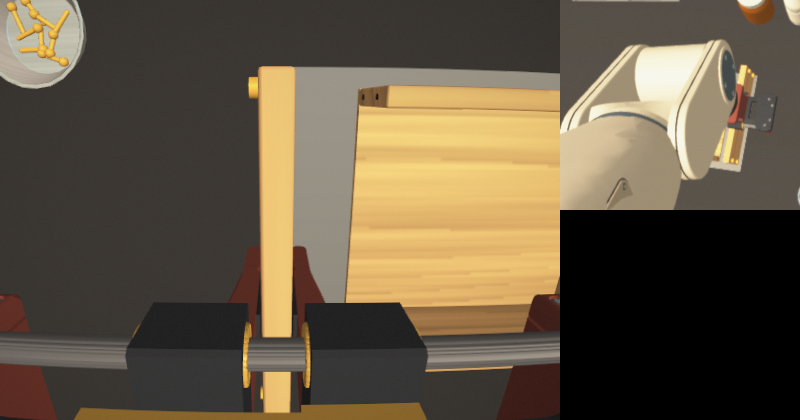

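Left, wrist: the board's near end is at (259–295, 67), the tray wall's end at (387, 87–107), and the floor's open edge runs from (358, 108) to (346, 300). Right, top: the arm covers most of the tray, so I'll measure the tray in the wrist view.

```bash
cat > fit.py <<'E'
from meas import *
def line(p):
    vx,vy,x,y=cv2.fitLine(p.astype(np.float32),cv2.DIST_HUBER,0,.01,.01).ravel(); 
    return np.array([x,y]),np.degrees(np.arctan2(vy,vx))%180
def run(o,d,rows,c0):
    hsv=cv2.cvtColor(d['pixels'],cv2.COLOR_RGB2HSV)
    m=cv2.inRange(hsv,(8,90,110),(30,255,255))
    e=[(np.argmax(m[r,c0:]>0)+c0-.5,r) for r in rows]
    F=plane_pts(d,e,9)[:,:2]; c,a=line(F); print('floor edge',c,a,'px',e[0],e[-1])
    return c,a,m
E
python3 - <<'E'
from fit import *
o=telemetry.get_obs(); d=dict(np.load('/tmp/top.npz'))
d=dict(np.load('/tmp/wrist.npz'))
c,a,m=run(o,d,range(120,290,2),305)
h=o['ee_pos'][2]+47.5
# board top inner edge (right) and outer end
e=[(295-np.argmax(m[r,270:310][::-1]>0)+15-.5,r) for r in range(90,240,5)]
B=plane_pts(d,e,h)[:,:2]; print('board inner edge',line(B),e[0],e[-1])
r0=[np.argmax(m[:,cc]>0)-.5 for cc in range(265,290,4)]
print('board end',plane_pts(d,[(277,np.median(r0))],h),np.median(r0))
# tray wall outer edge z=73
w=[(cc,np.argmax(m[:,cc]>0)-.5) for cc in range(395,555,5)]
print('wall outer',line(plane_pts(d,w,73)[:,:2]),w[0],w[-1])
print('wall end corners',plane_pts(d,[(387,86.5),(389,107)],73))
n=np.array([np.cos(np.radians(a-90)),np.sin(np.radians(a-90))]);print(n)
print('gap',(c-B.mean(0))@n)
E
```

```text
floor edge [511.68 105.12] 173.14664 px (np.float64(356.5), 120) (np.float64(345.5), 288)
board inner edge (array([443.53,  61.1 ], dtype=float32), np.float32(173.19473)) (np.float64(294.5), 90) (np.float64(292.5), 235)
board end [[415.6   58.76 148.86]] 65.5
wall outer (array([430.53, 163.85], dtype=float32), np.float32(83.025696)) (395, np.float64(84.5)) (550, np.float64(89.5))
wall end corners [[425.87 116.55  73.  ]
 [436.63 117.21  73.  ]]
[0.12 0.99]
gap 51.830818785271944
```

Emit:
jog_arm(travel=[[0.002,0,-0.04],[0.0045,0,-0.08],[0.0045,0,-0.12],[0.0045,0,-0.155],[0.0045,0,-0.187],[0.0045,0,-0.187],[0.0085,0.033,-0.187],[0.0125,0.066,-0.187],[0.0165,0.1,-0.187],[0.0165,0.1,-0.187]], dr=[[0,0,0],[0,0,0],[0,0,0],[0,0,0],[0,0,0],[0,0,0],[0,0,0],[0,0,0],[0,0,0],[0,0,0]])

```text
t: 7.3
ee_pos: [517.1, 88.5, 27.2]
orientation: [2.348, 2.087, -0.003]
ft_force: [0.4, 0.0, -1.0]
width: 11.8
```

Run:
```python
from fit import *
o=state()
d=get('wrist','w3.png')
```

```text
t 7.3 p [517.11  88.54  27.15] yaw 83.26955791818551 zax [-0. -0. -1.] F [ 0.38  0.03 -1.02] M [ 0.03  0.02 -0.08] w 11.79802977844748 q6 -1.3040105709493715
```

View pics/w3.png

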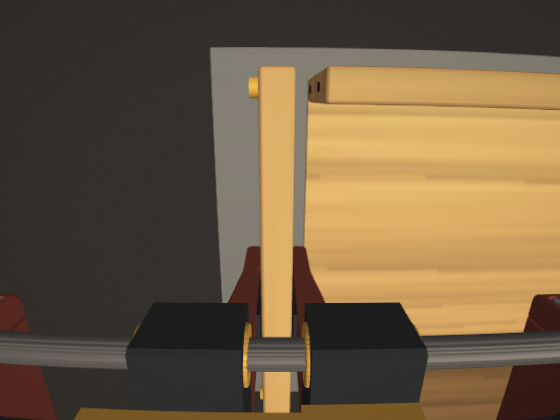

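The board's end edge (y≈68) and the wall's outer edge (y≈67–70) are in line. About 11 mm of gap is left, from x=295 to x≈327 px.

```bash
cat > near.py <<'E'
from fit import *
import sys
o=state(); d=get('wrist')
hsv=cv2.cvtColor(d['pixels'],cv2.COLOR_RGB2HSV); m=cv2.inRange(hsv,(8,90,110),(30,255,255))
g=hsv[...,2].astype(int)
h=o['ee_pos'][2]+47.5
e=[(260+np.nonzero(m[r,260:300])[0].max()+.5,r) for r in range(110,235,5)]
B=line(plane_pts(d,e,h)[:,:2]); print('board edge',B,e[0],e[-1])
f=[(302+np.argmax(m[r,302:]>0)-.5,r) for r in range(115,235,5)]
F=line(plane_pts(d,f,9)[:,:2]); print('floor edge',F,f[0],f[-1])
w=[(c,np.argmax(m[:,c]>0)-.5) for c in range(345,555,5)]
W=line(plane_pts(d,w,73)[:,:2]); print('wall',W)
r0=np.median([np.argmax(m[:,c]>0)-.5 for c in range(266,290,3)])
E_=plane_pts(d,[(277,r0)],h)[0,:2]
a=np.radians(W[1]); n=np.array([np.cos(a),np.sin(a)]); L=np.array([n[1],-n[0]])
print('n',n,'gap(floor)',(F[0]-B[0])@n,'lateral board-wall',(E_-W[0])@L)
print('px rows 75,95:',[ (g[r,296:340]).tolist() for r in (80,98)])
E
python3 near.py
```

```text
t 7.35 p [516.69  87.82  27.  ] yaw 83.26926445273742 zax [-0. -0. -1.] F [-0.76  0.26 -0.98] M [ 0.01 -0.06  0.05] w 11.981165966039583 q6 -1.304906043441963
board edge (array([457.26, 102.02], dtype=float32), np.float32(173.49344)) (np.float64(294.5), 110) (np.float64(293.5), 230)
floor edge (array([472.95, 110.31], dtype=float32), np.float32(173.10321)) (np.float64(308.5), 115) (np.float64(304.5), 230)
wall (array([429.64, 155.61], dtype=float32), np.float32(83.05759))
n [0.12 0.99] gap(floor) 10.122913 lateral board-wall 0.04930086114430972
px rows 75,95: [[133, 131, 131, 132, 131, 131, 132, 132, 130, 131, 131, 132, 132, 118, 149, 125, 106, 110, 112, 108, 103, 98, 103, 109, 106, 107, 111, 106, 104, 104, 100, 98, 118, 146, 165, 182, 199, 215, 213, 212, 213, 213, 212, 212], [132, 132, 132, 132, 131, 133, 133, 132, 132, 132, 133, 133, 127, 110, 100, 97, 100, 108, 111, 111, 107, 101, 97, 103, 107, 106, 108, 110, 107, 104, 103, 112, 137, 160, 178, 196, 211, 213, 213, 213, 213, 214, 213, 212]]
```

Emit:
jog_arm(travel=[[0.0002,0.002,0],[0.0004,0.004,-0.001],[0.0006,0.006,-0.0015],[0.0008,0.008,-0.0015],[0.001,0.01,-0.0015],[0.0012,0.012,-0.0015],[0.0014,0.013,-0.0015],[0.0016,0.014,-0.0015],[0.0018,0.015,-0.0015],[0.0018,0.015,-0.0015]], dr=[[0,0,-0.001],[0,0,-0.002],[0,0,-0.003],[0,0,-0.003],[0,0,-0.003],[0,0,-0.003],[0,0,-0.003],[0,0,-0.003],[0,0,-0.003],[0,0,-0.003]])

```text
t: 8.4
ee_pos: [517.1, 93.3, 26.3]
orientation: [-2.353, -2.081, 0.005]
ft_force: [-0.2, 0.0, -1.0]
width: 11.9
```

```bash
python3 near.py | grep -v rows
```

```text
t 8.4 p [517.12  93.27  26.26] yaw 82.96923266278655 zax [-0. -0. -1.] F [-0.2   0.05 -0.97] M [ 0.02  0.02 -0.04] w 11.880868793507267 q6 -1.2894475936840835
board edge (array([459.7 , 109.52], dtype=float32), np.float32(174.12334)) (np.float64(299.5), 110) (np.float64(299.5), 230)
floor edge (array([472.82, 113.37], dtype=float32), np.float32(174.21924)) (np.float64(301.5), 115) (np.float64(301.5), 230)
wall (array([430.31, 161.32], dtype=float32), np.float32(83.05088))
n [0.12 0.99] gap(floor) 5.4076204 lateral board-wall -0.13234438120778783
```

Emit:
jog_arm(travel=[[0.0002,0.001,0],[0.0002,0.002,0],[0.0003,0.003,0],[0.0004,0.004,0],[0.0005,0.005,0],[0.0006,0.006,0],[0.0008,0.007,0],[0.001,0.008,0],[0.001,0.009,0],[0.001,0.01,0]], dr=[[0,0,0],[0,0,0],[0,0,0],[0,0,0],[0,0,0],[0,0,0],[0,0,0],[0,0,0],[0,0,0],[0,0,0]])

```text
t: 9.45
ee_pos: [517.5, 97.3, 26.3]
orientation: [-2.353, -2.081, 0.005]
ft_force: [0.6, -0.7, -2.4]
width: 11.7
```

```bash
python3 -c "
from b import *
state()"
```

```text
t 9.45 p [517.53  97.29  26.26] yaw 82.9708899160936 zax [-0. -0. -1.] F [ 0.62 -0.69 -2.38] M [-0.04 -0.04 -0.07] w 11.723386084423568 q6 -1.2820769027758103
```

Emit:
jog_arm(travel=[[0,0.0005,0],[0.0001,0.001,0],[0.0002,0.0015,0],[0.0002,0.002,0],[0.0003,0.0025,0],[0.0004,0.003,0],[0.0004,0.0035,0],[0.0005,0.004,0],[0.0006,0.0045,0],[0.0006,0.005,0]], dr=[[0,0,0],[0,0,0],[0,0,0],[0,0,0],[0,0,0],[0,0,0],[0,0,0],[0,0,0],[0,0,0],[0,0,0]])

```text
t: 10.45
ee_pos: [517.7, 99.2, 26.3]
orientation: [-2.353, -2.081, 0.005]
ft_force: [0.1, -3.5, -0.8]
width: 12.2
```

```bash
python3 -c "
from b import *
state()"
```

```text
t 10.45 p [517.73  99.16  26.26] yaw 82.98227871606267 zax [-0. -0. -1.] F [ 0.14 -3.5  -0.78] M [-0.41 -0.03  0.23] w 12.232121220912854 q6 -1.2784688183804027
```

Emit:
jog_arm(travel=[[0,0.0005,0],[0.0001,0.001,0],[0.0002,0.0015,0],[0.0003,0.002,0],[0.0003,0.0025,0],[0.0003,0.0025,0],[0.0003,0.0025,0],[0.0003,0.0025,0],[0.0003,0.0025,0],[0.0003,0.0025,0]], dr=[[0,0,0],[0,0,0],[0,0,0],[0,0,0],[0,0,0],[0,0,0],[0,0,0],[0,0,0],[0,0,0],[0,0,0]])

```text
t: 11.45
ee_pos: [517.8, 99.9, 26.3]
orientation: [2.353, 2.081, -0.005]
ft_force: [1.1, -6.0, -0.5]
width: 12.2
```

```bash
python3 -c "
from b import *
state()"
```

```text
t 11.45 p [517.85  99.92  26.26] yaw 82.98232325925964 zax [-0. -0. -1.] F [ 1.14 -5.97 -0.55] M [-0.73 -0.05  0.23] w 12.152715509470944 q6 -1.2766156205380537
```

Emit:
jog_arm(travel=[[0,0.0005,0],[0.0001,0.001,0],[0.0002,0.0015,0],[0.0003,0.002,0],[0.0003,0.0025,0],[0.0003,0.003,0],[0.0003,0.003,0],[0.0003,0.003,0],[0.0003,0.003,0],[0.0003,0.003,0]], dr=[[0,0,0.0005],[0,0,0.001],[0,0,0.001],[0,0,0.001],[0,0,0.001],[0,0,0.001],[0,0,0.001],[0,0,0.001],[0,0,0.001],[0,0,0.001]])

```text
t: 12.45
ee_pos: [517.9, 100.6, 26.3]
orientation: [2.352, 2.083, -0.006]
ft_force: [1.5, -7.2, -1.3]
width: 11.8
```

Run:
```python
from b import *
state(); d=get('wrist','w4.png'); state()
```

```text
t 12.45 p [517.89 100.59  26.26] yaw 83.06140842022255 zax [-0. -0. -1.] F [ 1.53 -7.16 -1.34] M [-1.07 -0.14  0.04] w 11.81175159390001 q6 -1.2757948383628057
t 12.5 p [517.86 100.61  26.23] yaw 83.05901010376951 zax [-0. -0. -1.] F [ 0.19 -7.09 -0.42] M [-1.02 -0.07  0.09] w 11.681806662172443 q6 -1.2757500907839439
```

View pics/w4.png

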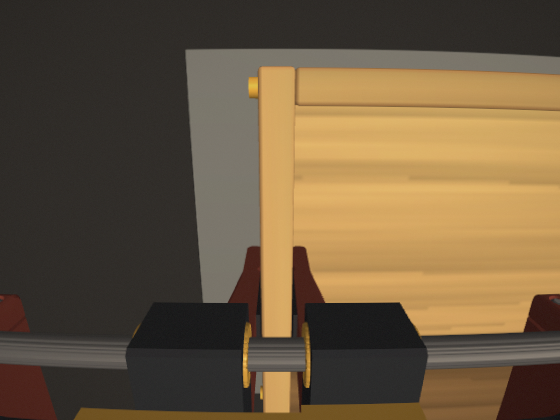

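The board is flush on the wall end (px 295, 68–105) and level with its outer edge. Now I'll raise the push from 7 to about 10 N.

Emit:
jog_arm(travel=[[0,0.0005,0],[0.0001,0.001,0],[0.0002,0.0015,0],[0.0003,0.002,0],[0.0003,0.0025,0],[0.0004,0.003,0],[0.0004,0.0035,0],[0.0004,0.0035,0],[0.0004,0.0035,0],[0.0004,0.0035,0]], dr=[[0,0,0],[0,0,0],[0,0,0],[0,0,0],[0,0,0],[0,0,0],[0,0,0],[0,0,0],[0,0,0],[0,0,0]])

```text
t: 13.5
ee_pos: [518.0, 101.2, 26.3]
orientation: [2.351, 2.082, -0.007]
ft_force: [0.3, -10.1, 0.5]
width: 12.0
```

```bash
python3 -c "
from b import *
state()"
```

```text
t 13.5 p [518.   101.22  26.28] yaw 83.0500604498682 zax [-0. -0. -1.] F [  0.3  -10.11   0.53] M [-1.38 -0.13  0.1 ] w 12.010408094338636 q6 -1.2730441371206922
```

A camera call lets time pass while the arm holds its last target, so I'll use those for the steady hold and log the force.

```bash
python3 - <<'E'
from b import *
F=[]
for i in range(76):
    imaging.get_image('top'); o=telemetry.get_obs(); F.append(np.r_[o['t'],o['ft_force'],o['moment'][2],o['ee_pos']])
F=np.array(F); print(F[::12]); print(F[:,1:4].mean(0),F[:,2].min(),F[:,2].max(),F[:,2].std()); state()
E
python3 near.py | grep -E "wall|lat|^t"
```

```text
[[ 13.55   0.04  -9.62   0.16   0.11 517.97 101.22  26.26]
 [ 14.15   0.54 -10.33   0.65   0.04 517.97 101.21  26.25]
 [ 14.75   0.56 -10.06   0.08   0.09 517.97 101.23  26.27]
 [ 15.35   0.57  -9.57  -0.62   0.1  517.99 101.21  26.27]
 [ 15.95   0.45 -10.45   0.36   0.07 517.99 101.23  26.28]
 [ 16.55   0.61  -9.37  -0.1    0.08 517.99 101.23  26.27]
 [ 17.15   0.36  -9.81   0.65   0.09 517.96 101.23  26.26]]
[ 0.23 -9.65  0.12] -10.818940851217464 -8.348216703863741 0.4359719015957276
t 17.3 p [517.96 101.23  26.25] yaw 83.0524449894138 zax [-0. -0. -1.] F [ 0.2  -9.65  0.34] M [-1.29 -0.21  0.06] w 12.22640241644615 q6 -1.273019991792357
t 17.3 p [517.96 101.23  26.25] yaw 83.0524449894138 zax [-0. -0. -1.] F [ 0.2  -9.65  0.34] M [-1.29 -0.21  0.06] w 12.22640241644615 q6 -1.273019991792357
wall (array([430.31, 160.78], dtype=float32), np.float32(83.109436))
n [0.12 0.99] gap(floor) 5.2934203 lateral board-wall -0.3540008898870725
```

Run:
```python
from h import *
d=dict(np.load('/tmp/wrist.npz'))
f=lambda us,vs:np.median(depth_pts(d,[(u,v) for u in us for v in vs]),0).round(1)
print('board top',f(range(266,290,3),range(75,105,3)),'wall top',f(range(305,330,3),range(76,102,3)))
ticket.close_job()
```

```text
board top [431.3 113.1  75. ] wall top [432.6 126.   73.8]
the job is handed in; nothing more can be done
```

The end board is held over the tray's open end with its screw heads outwards, pressed on at about 10 N. I handed the job in at about 17 s of the 58 s allowed, with the arm still gripping and pressing.

**Push:** over the last 3.8 s the force averaged 9.7 N, ranging from 8.3 to 10.8 N, and the arm stayed still. The load is close to balanced across both ends: the turning moment about vertical is about 0.1 N·m or less.

**Fit:**
- **Sides:** in the wrist view the visible end is within about 0.4 mm of the tray's side.
- **Height:** the board's top reads about 1.2 mm above the wall's top, so its underside is about 1 mm high, inside the 4 mm limit.
- **Angle:** the gripper's heading is within 0.1° of the tray's.

**Checks that disagreed or are missing:**
- **Gap check:** the last camera figure still gave a 5 mm gap to the tray floor's edge. The board hides that edge once it is pressed on, so I relied on the picture and the force.
- **Far end:** I could not see the board's far end in the wrist view. I inferred its fit from the matching angle and the balanced load.
- **Camera offset:** the top and wrist cameras differed by about 2–3 mm, so I used the wrist view for the final alignment.
- **Other items:** I did not measure the other things on the counter again at the end. I noticed no contact with them during the moves.

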